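# Lay the centrifuge tubes in the tray, caps all at one end

## Task

One large capped centrifuge tube already lies in the three-lane tray. Pick up the two other large tubes of the same kind from the worktop and lay them in the tray's two empty lanes, one in each, lying flat with their caps at the same end as the cap of the tube already there. Leave that tube where it is.

Things in the scene. Friction and masses are not known exactly. Their poses are not given: they have to be found in the camera images.
- tray: grey tray, fixed, 152 mm along its lanes (x) by 190 across (y); origin: centre of underside, z up. Lanes centred at y = -60, 0, +60 mm, each 54 wide, 142 long inside. Floor 4 mm thick; rims and ribs up to 14 mm high; ribs only near the lane ends, the middle 78 mm is free for fingers. The lane at -60 holds a tube, cap at the +x end; the lanes at 0 and +60 are empty.
- tube_ref_mid (a point): centre of the tube that already lies in the tray, not to be moved: pale capped centrifuge tube lying on its side, 114 mm long, 35 high, about 30 g; body 28 across, screw cap 34 across at one end, cone at the other. Point half-way along and half-way up (17 mm above its support). Frame y runs along the tube from cap to cone, x across, z up. Grasp across the body here; it may roll a little.
- tube_a_mid (a point): centre of one of the two loose large tubes on the worktop: pale capped centrifuge tube lying on its side, 114 mm long, 35 high, about 30 g; body 28 across, screw cap 34 across at one end, cone at the other. Point half-way along and half-way up (17 mm above its support). Frame y runs along the tube from cap to cone, x across, z up. Grasp across the body here; it may roll a little.
- tube_a_cap (a point): centre of the screw cap of that first loose tube, on the tube's axis, 49 mm from the tube's centre
- tube_b_mid (a point): centre of the other loose large tube on the worktop: pale capped centrifuge tube lying on its side, 114 mm long, 35 high, about 30 g; body 28 across, screw cap 34 across at one end, cone at the other. Point half-way along and half-way up (17 mm above its support). Frame y runs along the tube from cap to cone, x across, z up. Grasp across the body here; it may roll a little.
- tube_b_cap (a point): centre of the screw cap of that second loose tube, on the tube's axis, 49 mm from the tube's centre

How it is judged (in metres and radians):
At the end, for the whole second after the job is handed in: Each empty lane holds one of the two tubes, flat and at rest: centre within 16 mm of the lane's centre line and 25 mm of its middle, cap within 18 mm of that line at the tray's +x end, like the tube already there, which is within 25 mm of where it was (((x of tube_a_mid in the frame of tray between -0.025 and 0.025 m and y of tube_a_mid in the frame of tray between -0.016 and 0.016 m and x of tube_a_cap in the frame of tray between 0.02 and 0.08 m and y of tube_a_cap in the frame of tray between -0.018 and 0.018 m and z of tube_a_mid in the frame of tray between 0.01 and 0.03 m and z of tube_a_cap in the frame of tray between 0.01 and 0.032 m and x of tube_b_mid in the frame of tray between -0.025 and 0.025 m and y of tube_b_mid in the frame of tray between 0.044 and 0.076 m and x of tube_b_cap in the frame of tray between 0.02 and 0.08 m and y of tube_b_cap in the frame of tray between 0.042 and 0.078 m and z of tube_b_mid in the frame of tray between 0.01 and 0.03 m and z of tube_b_cap in the frame of tray between 0.01 and 0.032 m) or (x of tube_b_mid in the frame of tray between -0.025 and 0.025 m and y of tube_b_mid in the frame of tray between -0.016 and 0.016 m and x of tube_b_cap in the frame of tray between 0.02 and 0.08 m and y of tube_b_cap in the frame of tray between -0.018 and 0.018 m and z of tube_b_mid in the frame of tray between 0.01 and 0.03 m and z of tube_b_cap in the frame of tray between 0.01 and 0.032 m and x of tube_a_mid in the frame of tray between -0.025 and 0.025 m and y of tube_a_mid in the frame of tray between 0.044 and 0.076 m and x of tube_a_cap in the frame of tray between 0.02 and 0.08 m and y of tube_a_cap in the frame of tray between 0.042 and 0.078 m and z of tube_a_mid in the frame of tray between 0.01 and 0.03 m and z of tube_a_cap in the frame of tray between 0.01 and 0.032 m)) and distance of tube_ref_mid from where it was at the start of the episode below 0.025 m and linear speed of each of tube_a, tube_b below 0.03 m/s); the robot touches nothing.
It fails at once if the tube already in the tray is taken out or pushed 25 mm or more (distance of tube_ref_mid from where it was at the start of the episode above 0.025 m).
It also fails if it takes over 48 s, if anything falls off the work surface, if the arm or the gripper's body presses on something with over 40 N, if the wrist force passes 120 N, or if a joint passes its speed limit or range.

## Robot

A 6-joint arm with a two-finger parallel gripper is mounted at the origin on a cart in front of the work surface, level with it; the furniture and walls round the work are solid. World frame = base frame: x ahead of the robot, y to its left, z up, the work surface at z = 0. Lengths are in mm, angles in rad, forces in N, time in s.
With the tool pointing down it reaches from about 350 to 1000 mm from the base axis. Payload 7.1 kg.
Tool frame: the origin (TCP) lies midway between the tips of the shut fingers; the grasp point (between the pads) lies 19 mm behind it; z points along the fingers, y is the direction in which the jaws open and shut (so a half turn about z gives the same grasp; the last joint's range is limited). The gripper opens to 85 mm and grips with 20 to 120 N. Pads are 22 mm wide; open, the fingers measure 114 mm over their backs; the gripper's body (76 mm by 85 mm) begins 54 mm behind the grasp point. The pads swing forward as they close: fully open they stand 13 mm farther back than shut.
Start: joints at [1.245, 0.423, 1.63, -0, 1.089, -0.019], TCP at [188.724, 595.809, 231.319] pointing down, gripper open.
Joint ranges: [-3, 3], [-0.9, 2.11], [0.09, 2.58], [-1.31, 4.45], [0.11, 2.69], [-2.54, 2.54]. Speed limits (rad/s): [2.39, 2.39, 3.01, 3.14, 3.14, 3.14].

## Interface

Orientations are given as a unit quaternion [x, y, z, w].
In Python, from cell import env gives the robot as it stands.
- The arm moves only by the tool play_rows, never from a script. Its argument "steps" is a list of rows, each a list of 2 entries, a list of its own where there are three numbers: the shift along the tool's x, y, z in m, then the turn about the tool's z in degrees. A call has 1 to 8 rows; each row is the pose to reach, as a shift and turn from the pose commanded when the call began, along the tool's axes at that moment; what a row does not reach only later rows make up. A row lasts 1/12 s, in which the tool goes at most 41.7 mm and 7.16 degrees, less where a joint would pass 70% of its speed; a pose out of reach is approached as far as the arm can. A call with a gripper value outside its range is refused whole. "grip" is the gripper's target within -1 to 1 (fully open at 1, half-way at 0, shut at -1), set as the call begins (left out, the last holds). The fingers move at their own pace and stop on an object; "force" is the grip in N (left out, the last holds). Time passes only in rows, so rows that repeat a pose let the fingers close. It gives the time, the measured TCP pose, the force and the opening at its end, in the units of the state.
- env.read_state(): the state, without advancing time (a new reading comes with each control period).
- env.get_image(name): name is "side" or "top"; returns the picture (420x560x3 uint8, red, green, blue); there is no depth.
- env.camera_info(name): a dict with "fovy" (degrees; the focal length in pixels is half the picture's height over the tangent of half this angle, whatever the lens; pixels are square), "cx", "cy" (the principal point, pixels), "R" (3x3) and "t" (3): a world point X has camera coordinates R X + t. Camera axes: x right, y down, z forward; pixel columns grow to the right and rows downward; lengths in mm; the calibration is good to about 2 mm. A picture is of the moment at which its call begins. camera_info takes no time and is no camera call.
- env.hand_in(): hands the job in, once; it reports no verdict.
The state is a dict: "time": time; "joints": joint angles; "qd": joint speeds; "tau": joint torques, N m; "ee_pos": TCP position; "tcp_rot": TCP orientation; "wrist_force": force on the tool from outside, world axes, zero at the start; "wrist_torque": the same for the moment, N m; "finger_gap": finger opening in mm.
Only numpy, scipy, OpenCV 4.12 (cv2) and the standard library are available. Lean on these libraries where they do the work, as an engineer would, in place of code of your own. Each camera call takes 0.05 s, during which the arm holds its last target.

## Working session

There is one attempt and no reset: what is moved stays moved. The work goes in short steps, Python scripts to look and compute and a tool call to move; the robot and the scene stay as the last step left them, time stands still between calls to the robot, and variables do not carry over. Pictures are saved under pics/ and viewed, and the job is handed in when it is done.

Besides the shell and the picture viewer there is one more tool, called after ">>>" in YAML: its name, and indented under it one key for each argument. play_rows: Moves the arm, as the interface text tells. Its arguments: {"type":"object","properties":{"steps":{"type":"array","items":{"type":"array"}},"grip":{"type":"number"},"force":{"type":"number"}},"required":["steps"]}

```bash
ls; mkdir -p pics; python3 - <<'E'
from cell import env
import cv2
for n in("top","side"):
    im=env.get_image(n); cv2.imwrite(f"pics/{n}0.png",im[:,:,::-1]); print(env.camera_info(n))
s=env.read_state(); print(s)
E
```

```text
pics
{'fovy': 44.505933965942276, 'cx': 276.5465233446497, 'cy': 206.47983265113774, 'R': array([[-0.06058738, -0.99815524, -0.00390985],
       [-0.97718562,  0.06011246, -0.20370261],
       [ 0.20356186, -0.00852116, -0.979025  ]]), 't': array([275.1386026 , 535.0240435 , 876.88228462])}
{'fovy': 52.7385134725635, 'cx': 280.9776651964388, 'cy': 207.80261231289685, 'R': array([[-0.99644989, -0.08417923,  0.0012173 ],
       [-0.04607516,  0.53318724, -0.84474165],
       [ 0.07046065, -0.8417988 , -0.53517294]]), 't': array([ 573.50154621,  -58.97562369, 1045.3409271 ])}
{'time': 0.1, 'joints': array([ 1.24499167e+00,  4.23775037e-01,  1.63060421e+00, -3.48037174e-05,
        1.08864060e+00, -1.89771445e-02]), 'qd': array([-0.00031296, -0.00222162, -0.00079734,  0.00114459, -0.00028248,
        0.00018741]), 'tau': array([-1.84996911e-04, -5.58424759e+01, -2.82444298e+01, -7.13911822e-05,
        3.00178697e-03, -1.76212035e-05]), 'ee_pos': array([188.58232017, 595.34369566, 230.62049198]), 'tcp_rot': array([ 1.52804654e-01,  9.88256155e-01, -7.05661195e-04, -1.07225029e-04]), 'wrist_force': array([-0.59889695, -0.00775532, -0.35974992]), 'wrist_torque': array([ 0.02781132, -0.07162665, -0.01603828]), 'finger_gap': 85.12041031267815}
```

View pics/top0.png

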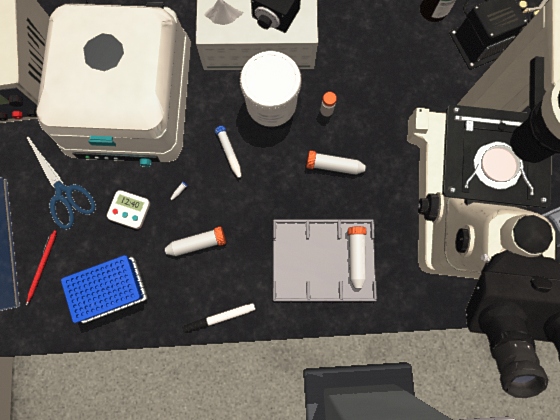

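View pics/side0.png

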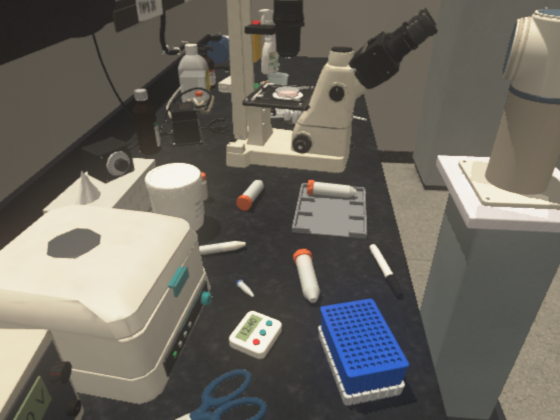

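Top view: the reference tube is in the tray at about (357,257) with its cap up. The loose tubes are at about (195,242), cap right, and (337,163), cap left. The tray spans about (274–376, 220–300).

```bash
cat > h.py <<'E'
from cell import env
import numpy as np, cv2
def ray(n,uv,z):
    c=env.camera_info(n); H=420; f=H/2/np.tan(np.radians(c['fovy']/2))
    R=np.array(c['R']);t=np.array(c['t'])
    o=-R.T@t; d=R.T@np.array([(uv[0]-c['cx'])/f,(uv[1]-c['cy'])/f,1])
    return o+d*(z-o[2])/d[2]
def blobs(mask,amin):
    n,l,s,c=cv2.connectedComponentsWithStats(mask.astype(np.uint8))
    return [(i,s[i],c[i],l==i) for i in range(1,n) if s[i][4]>=amin]
def caps(im):
    h=cv2.cvtColor(im,cv2.COLOR_RGB2HSV)
    m=((h[...,0]<15)&(h[...,1]>150)&(h[...,2]>120))
    return blobs(m,25)
def tubes(n,im,zs=17):
    """per orange cap: white+orange connected blob, world mid, cap end"""
    h=cv2.cvtColor(im,cv2.COLOR_RGB2HSV)
    o=((h[...,0]<15)&(h[...,1]>150)&(h[...,2]>120))
    w=((h[...,1]<60)&(h[...,2]>175))
    out=[]
    m=cv2.morphologyEx((o|w).astype(np.uint8),cv2.MORPH_CLOSE,np.ones((3,3),np.uint8))
    for i,s,c,M in blobs(m,60):
        k=M&o
        if k.sum()<25 or s[4]>6000: continue
        ys,xs=np.nonzero(M); P=np.stack([xs,ys],1).astype(float)
        W=np.array([ray(n,p,zs)[:2] for p in P])
        kk=np.array([ray(n,(x,y),zs)[:2] for y,x in zip(*np.nonzero(k))]).mean(0)
        mu=W.mean(0); d=np.linalg.svd(W-mu)[2][0] if len(W)<800 else np.linalg.eigh(np.cov((W-mu).T))[1][:,-1]
        if d@(kk-mu)<0:d=-d
        q=(W-mu)@d; r=(W-mu)@np.array([-d[1],d[0]])
        mid=mu+d*(q.max()+q.min())/2+np.array([-d[1],d[0]])*(r.max()+r.min())/2*0
        out.append(dict(px=c.round(),mid=mid.round(1),cap=kk.round(1),dir=d.round(3),ang=np.degrees(np.arctan2(d[1],d[0])).round(1),L=(q.max()-q.min()).round(),W=(r.max()-r.min()).round(),n=s[4]))
    return out
E
python3 - <<'E'
from h import *
for n in("top","side"):
    im=cv2.imread(f"pics/{n}0.png")[:,:,::-1].copy()
    print(n)
    for t in tubes(n,im): print(t)
    for t in tubes(n,im,21)[:]: print('z21',t['px'],t['mid'])
    h=cv2.cvtColor(im,cv2.COLOR_RGB2HSV)
    m=(h[...,1]<40)&(h[...,2]>90)&(h[...,2]<185)
    m=cv2.morphologyEx(m.astype(np.uint8),cv2.MORPH_OPEN,np.ones((2,2),np.uint8))
    for i,s,c,M in blobs(m,1500):
        cn=cv2.findContours(M.astype(np.uint8),0,2)[0][0]; r=cv2.minAreaRect(cn)
        q=cv2.approxPolyDP(cv2.convexHull(cn),6,True)[:,0]
        print(s,r); 
        if len(q)<8: print(q.tolist(),[ray(n,p,14)[:2].round(1).tolist() for p in q])
E
```

```text
top
{'px': array([329.,  98.]), 'mid': array([772.2, 123.5]), 'cap': array([772. , 123.8]), 'dir': array([ 0.618, -0.786]), 'ang': np.float64(-51.8), 'L': np.float64(26.0), 'W': np.float64(26.0), 'n': np.int32(144)}
{'px': array([334., 162.]), 'mid': array([638.9, 121.9]), 'cap': array([648.7, 169.4]), 'dir': array([0.221, 0.975]), 'ang': np.float64(77.2), 'L': np.float64(110.0), 'W': np.float64(34.0), 'n': np.int32(656)}
{'px': array([196., 241.]), 'mid': array([501. , 399.8]), 'cap': array([510.2, 351.9]), 'dir': array([ 0.202, -0.979]), 'ang': np.float64(-78.3), 'L': np.float64(112.0), 'W': np.float64(34.0), 'n': np.int32(747)}
{'px': array([ 41., 265.]), 'mid': array([474.9, 684. ]), 'cap': array([475.4, 683.8]), 'dir': array([-0.94 ,  0.342]), 'ang': np.float64(160.0), 'L': np.float64(137.0), 'W': np.float64(9.0), 'n': np.int32(340)}Traceback (most recent call last):
  File "<stdin>", line 6, in <module>
  File "h.py", line 26, in tubes
    W=np.array([ray(n,p,zs)[:2] for p in P])
                ~~~^^^^^^^^
  File "h.py", line 4, in ray
    c=env.camera_info(n); H=420; f=H/2/np.tan(np.radians(c['fovy']/2))
ValueError: time passes only in moves, steps and waits
```

```bash
python3 - <<'E'
s=open('h.py').read()
s=s.replace("def ray(n,uv,z):\n    c=env.camera_info(n)","_C={k:env.camera_info(k) for k in('top','side')}\ndef ray(n,uv,z):\n    c=_C[n]")
open('h.py','w').write(s)
E
python3 - <<'E'
from h import *
for n in("top","side"):
    im=cv2.imread(f"pics/{n}0.png")[:,:,::-1].copy()
    print(n)
    for t in tubes(n,im): print([t[k].tolist() for k in('px','mid','cap','ang','L','W')])
    h=cv2.cvtColor(im,cv2.COLOR_RGB2HSV)
    m=(h[...,1]<40)&(h[...,2]>90)&(h[...,2]<185)
    m=cv2.morphologyEx(m.astype(np.uint8),cv2.MORPH_OPEN,np.ones((2,2),np.uint8))
    for i,s,c,M in blobs(m,1500):
        cn=max(cv2.findContours(M.astype(np.uint8),0,2)[0],key=len)
        q=cv2.approxPolyDP(cv2.convexHull(cn),6,True)[:,0]
        if len(q)<8 and 200<c[0]<400: print(s.tolist());print(q.tolist(),[ray(n,p,14)[:2].round(1).tolist() for p in q])
print(env.read_state()['time'])
E
```

```text
top
[[329.0, 98.0], [772.2, 123.5], [772.0, 123.8], -51.8, 26.0, 26.0]
[[334.0, 162.0], [638.9, 121.9], [648.7, 169.4], 77.2, 110.0, 34.0]
[[196.0, 241.0], [501.0, 399.8], [510.2, 351.9], -78.3, 112.0, 34.0]
[[41.0, 265.0], [474.9, 684.0], [475.4, 683.8], 160.0, 137.0, 9.0]
side
[[248.0, 195.0], [638.4, 130.6], [644.9, 168.5], 81.1, 134.0, 35.0]
[[329.0, 187.0], [451.2, 84.4], [499.9, 80.0], -7.6, 115.0, 59.0]
[[306.0, 272.0], [498.7, 390.3], [510.1, 337.4], -78.9, 130.0, 34.0]
[293, 184, 75, 54, 2980]
[[302, 185], [364, 188], [367, 235], [293, 229]] [[518.8, 75.6], [372.5, 77.4], [381.8, 266.9], [529.3, 259.0]]
0.1
```

```bash
python3 - <<'E'
from h import *
im=cv2.imread("pics/top0.png")
cv2.imwrite("pics/tray_zoom.png",cv2.resize(im[210:310,265:385],None,fx=6,fy=6,interpolation=cv2.INTER_CUBIC))
h=cv2.cvtColor(im,cv2.COLOR_BGR2HSV)
m=(h[...,2]>75).astype(np.uint8); m[:214]=0;m[308:]=0;m[:,:266]=0;m[:,386:]=0
for i,s,c,M in blobs(m,1500):
    cn=max(cv2.findContours(M.astype(np.uint8),0,2)[0],key=len)
    print(s.tolist(),cv2.minAreaRect(cn))
    q=cv2.approxPolyDP(cv2.convexHull(cn),4,True)[:,0]
    for z in(0,14): print(q.tolist(),[ray('top',p,z)[:2].round(1).tolist() for p in q])
h2=h; o=(h[...,0]<15)&(h[...,1]>150)&(h[...,2]>120)
w=(h[...,1]<60)&(h[...,2]>200)
M=(o|w); M[:214]=0;M[308:]=0;M[:,:342]=0;M[:,374:]=0
for i,s,c,B in blobs(M,50):
    r=cv2.minAreaRect(cv2.findNonZero(B.astype(np.uint8))); print(s.tolist(),r, ray('top',c,21)[:2]); k=B&o
    if k.any():
        ys,xs=np.nonzero(k); print('cap',ray('top',(xs.mean(),ys.mean()),21))
E
```

```text
[273, 219, 104, 82, 8263] ((324.5, 259.5), (81.0, 103.0), 90.0)
[[373, 220], [376, 300], [273, 300], [274, 219]] [[524.6, 58.7], [374.1, 68.0], [385.7, 258.8], [538.2, 247.9]]
[[373, 220], [376, 300], [273, 300], [274, 219]] [[522.3, 61.5], [373.9, 70.7], [385.3, 258.7], [535.6, 247.9]]
[348, 227, 18, 61, 744] ((356.5, 257.0), (60.0, 17.0), 90.0) [459.09533755  96.6226208 ]
cap [503.89022119  95.20359116  21.        ]
```

View pics/tray_zoom.png

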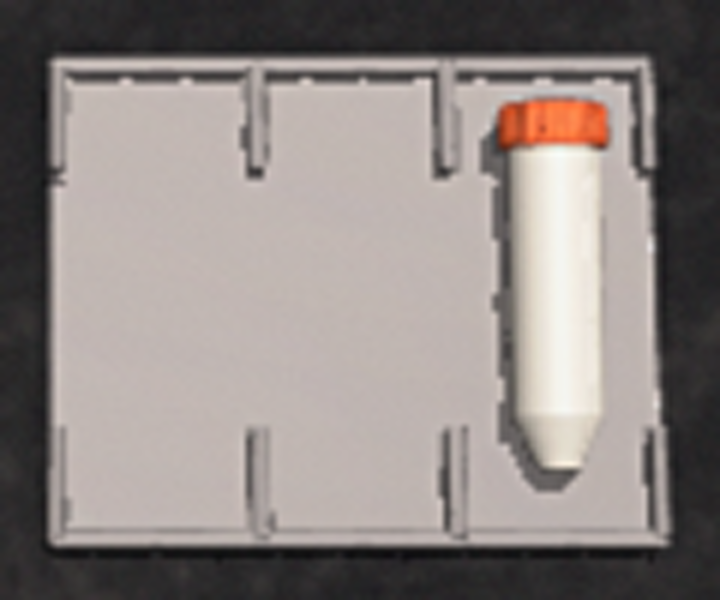

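```bash
cat >> h.py <<'E'
def tri(ut,us):
    A=[];b=[]
    for n,uv in(('top',ut),('side',us)):
        c=_C[n]; f=210/np.tan(np.radians(c['fovy']/2)); K=np.array([[f,0,c['cx']],[0,f,c['cy']],[0,0,1]])
        P=K@np.c_[c['R'],c['t']]
        for k in(0,1): A.append(uv[k]*P[2]-P[k])
    A=np.array(A); 
    return np.linalg.lstsq(A[:,:3],-A[:,3],rcond=None)
E
python3 - <<'E'
from h import *
C={}
for n in("top","side"):
    im=cv2.imread(f"pics/{n}0.png")[:,:,::-1].copy()
    C[n]=[c.round(1).tolist()+[int(s[4])] for i,s,c,M in caps(im)]; print(n,C[n])
im=cv2.imread("pics/side0.png")
cv2.imwrite("pics/side_zoom.png",cv2.resize(im[165:315,225:385],None,fx=5,fy=4,interpolation=cv2.INTER_CUBIC)[:600])
E
```

```text
top [[329.4, 97.7, 144], [16.4, 113.2, 46], [311.1, 158.8, 113], [219.4, 235.4, 133], [356.6, 230.1, 122], [41.1, 265.0, 337]]
side [[309.9, 185.2, 59], [243.5, 201.9, 156], [300.7, 252.5, 91]]
```

View pics/side_zoom.png

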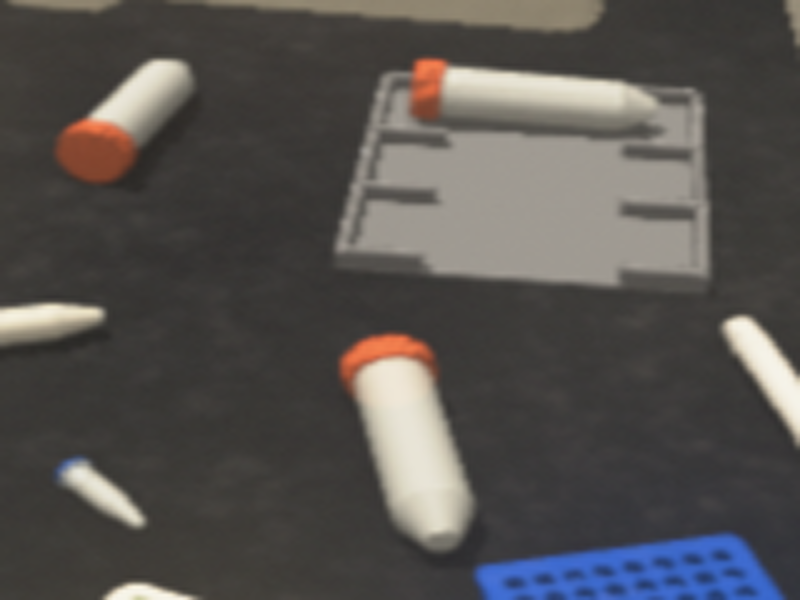

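```bash
python3 - <<'E'
from h import *
for a,b in [((273.7,219.7),(292.6,227.5)),((273.7,300.5),(366.6,233)),((376.3,300.5),(365,187.5)),((373.7,219.7),(301.6,183.75)),((311.1,158.8),(243.5,201.9)),((219.4,235.4),(300.7,252.5)),((356.6,230.1),(309.9,185.2))]:
    r=tri(a,b); print(r[0].round(1)); print('  ',ray('top',a,14).round(1),ray('side',b,14).round(1))
E
```

```text
[533.1 248.7  11. ]
   [534.3 248.5  14. ] [530.4 253.8  14. ]
[383.3 257.7  12.5]
   [384.4 257.5  14. ] [382.  260.2  14. ]
[371.5  70.1  11.7]
   [373.   70.2  14. ] [370.   74.8  14. ]
[522.3  59.2   8.7]
   [522.7  60.1  14. ] [520.1  69.5  14. ]
[646.7 169.5  18.1]
   [649.5 169.1  14. ] [645.7 163.9  14. ]
[509.1 350.7  27.2]
   [510.7 352.1  14. ] [510.3 333.8  14. ]
[501.8  96.3  26.4]
   [504.9  94.1  14. ] [500.   74.9  14. ]
```

```bash
cat > g.py <<'E'
import sys,numpy as np
from cell import env
from scipy.spatial.transform import Rotation as Ro
def go(x,y,z,psi):
    s=env.read_state(); M=Ro.from_quat(s['tcp_rot']).as_matrix()
    d=M.T@(np.array([x,y,z])-s['ee_pos']); p=np.degrees(np.arctan2(M[1,1],M[0,1]))
    t=-((psi-p+180)%360-180)
    print('t',round(s['time'],2),'pos',s['ee_pos'].round(1),'jaw',p.round(1),'j',np.degrees(s['joints']).round(0),'gap',round(s['finger_gap'],1),'F',s['wrist_force'].round(1))
    print('shift m',(d/1000).round(4),'turn',round(t,2))
if __name__=='__main__': go(*map(float,sys.argv[1:]))
E
python3 g.py 501 400 120 11.7
```

```text
t 0.1 pos [188.6 595.3 230.6] jaw 72.4 j [71. 24. 93. -0. 62. -1.] gap 85.1 F [-0.6 -0.  -0.4]
shift m [-0.3568 -0.0917  0.1108] turn 60.72
```

>>> play_rows:
  steps:
    - [[-0.357,-0.092,0.111],60.7]
    - [[-0.357,-0.092,0.111],60.7]
    - [[-0.357,-0.092,0.111],60.7]
    - [[-0.357,-0.092,0.111],60.7]
    - [[-0.357,-0.092,0.111],60.7]
    - [[-0.357,-0.092,0.111],60.7]
    - [[-0.357,-0.092,0.111],60.7]
    - [[-0.357,-0.092,0.111],60.7]
  grip: 0.6

```text
time: 0.77
ee_pos: [460.6, 425.1, 134.3]
tcp_rot: [0.61, 0.792, -0.0, -0.0]
wrist_force: [0.2, 1.2, 0.1]
finger_gap: 68.2
```

```bash
python3 g.py 501 400 120 11.7
```

```text
t 0.77 pos [460.6 425.1 134.3] jaw 14.8 j [42. 31. 97.  0. 52. 27.] gap 68.2 F [0.2 1.2 0.1]
shift m [-0.0346  0.0327  0.0143] turn 3.08
```

>>> play_rows:
  steps:
    - [[-0.0345,0.0325,0.0143],3.1]
    - [[-0.0345,0.0325,0.0143],3.1]
    - [[-0.0345,0.0325,0.0143],3.1]
    - [[-0.0345,0.0325,0.0143],3.1]

```text
time: 1.1
ee_pos: [499.3, 401.4, 120.5]
tcp_rot: [0.629, 0.777, -0.001, -0.0]
wrist_force: [-0.5, -0.7, 0.3]
finger_gap: 68.4
```

```bash
python3 g.py 501 400 2 11.7; python3 - <<'E'
from h import *
for n in("top","side"):
    im=env.get_image(n); cv2.imwrite(f"pics/{n}1.png",im[:,:,::-1])
    y,x=(190,130) if n=="top" else (200,240)
    c=im[y:y+100,x:x+130]
    cv2.imwrite(f"pics/{n}1z.png",cv2.resize(c,None,fx=6,fy=6)[:,:,::-1])
E
```

```text
t 1.1 pos [499.3 401.4 120.5] jaw 12.0 j [38. 33. 95.  0. 52. 26.] gap 68.4 F [-0.5 -0.7  0.3]
shift m [-0.0017  0.0015  0.1185] turn 0.3
```

View pics/top1.png

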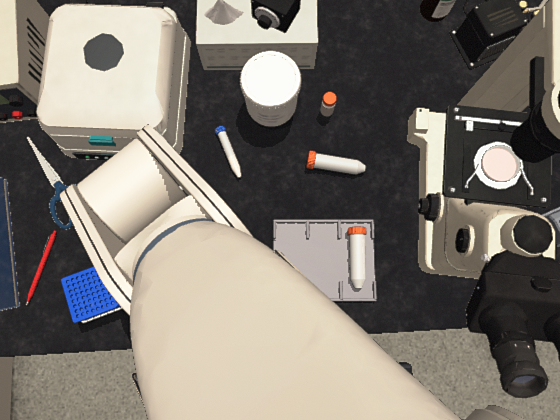

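View pics/side1.png

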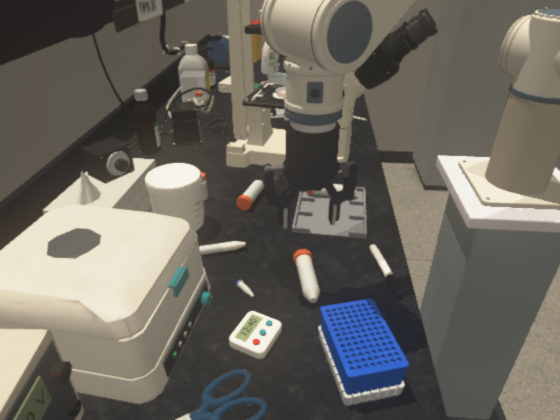

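The arm hides the tube in the top view. In the side view the fingers, at u≈280 and 335, straddle the tube at u≈306. Descending.

>>> play_rows:
  steps:
    - [[-0.0015,0.0015,0.04],0.3]
    - [[-0.0015,0.0015,0.08],0.3]
    - [[-0.0015,0.0015,0.105],0.3]
    - [[-0.0015,0.0015,0.118],0.3]
    - [[-0.0015,0.0015,0.118],0.3]
    - [[-0.0015,0.0015,0.118],0.3]

```text
time: 1.7
ee_pos: [501.0, 401.6, 3.5]
tcp_rot: [0.631, 0.776, 0.0, -0.0]
wrist_force: [0.4, 0.6, 0.4]
finger_gap: 68.5
```

```bash
python3 g.py 501 400 2 11.7; python3 - <<'E'
from h import *
im=env.get_image("side")
cv2.imwrite(f"pics/s2.png",cv2.resize(im[170:320,220:420],None,fx=4,fy=4)[:,:,::-1])
E
```

```text
t 1.7 pos [501.  401.6   3.5] jaw 11.8 j [38. 43. 96.  0. 41. 26.] gap 68.5 F [0.4 0.6 0.4]
shift m [-0.0016 -0.0003  0.0015] turn 0.12
```

View pics/s2.png

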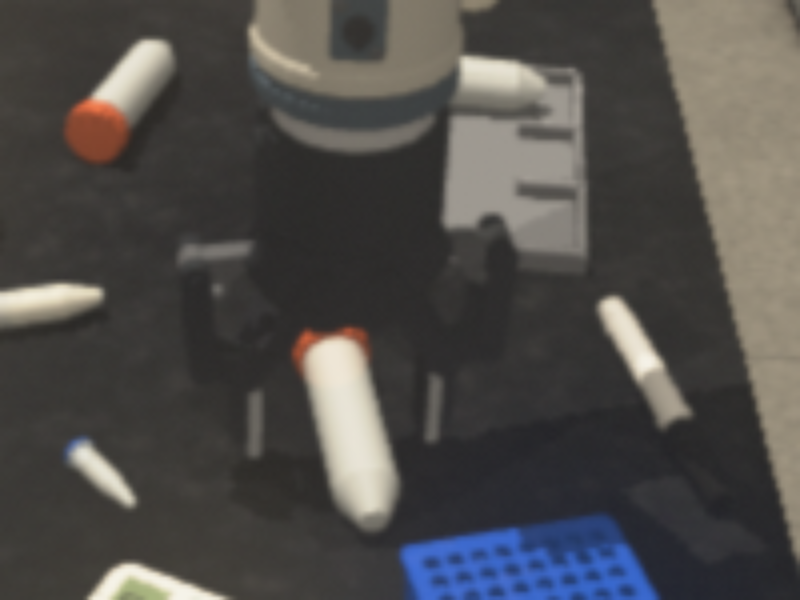

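Side view: the tube lies centred between the fingers (tips at zoom x≈255 and 433). Closing.

>>> play_rows:
  steps:
    - [[-0.0015,0,0.001],0]
    - [[-0.0015,0,0.001],0]
    - [[-0.0015,0,0.001],0]
    - [[-0.0015,0,0.001],0]
    - [[-0.0015,0,0.001],0]
    - [[-0.0015,0,0.001],0]
    - [[-0.0015,0,0.001],0]
    - [[-0.0015,0,0.001],0]
  grip: -1
  force: 30

```text
time: 2.42
ee_pos: [502.4, 399.5, 3.2]
tcp_rot: [0.631, 0.776, 0.001, 0.0]
wrist_force: [-1.4, -0.8, 7.4]
finger_gap: 27.1
```

```bash
python3 g.py 501 400 100 11.7
```

```text
t 2.42 pos [502.4 399.5   3.2] jaw 11.7 j [37. 43. 96.  0. 40. 26.] gap 27.1 F [-1.4 -0.8  7.4]
shift m [ 0.0009 -0.0012 -0.0968] turn 0.0
```

>>> play_rows:
  steps:
    - [[0,0,-0.01],0]
    - [[0,0,-0.03],0]
    - [[0,0,-0.06],0]
    - [[0,0,-0.08],0]
    - [[0,0,-0.08],0]

```text
time: 2.83
ee_pos: [504.3, 400.9, 87.1]
tcp_rot: [0.631, 0.776, 0.004, 0.001]
wrist_force: [0.9, -0.4, -0.0]
finger_gap: 27.0
```

```bash
python3 g.py 456.8 218.9 84 86.3; python3 - <<'E'
from h import *
im=env.get_image("side")
cv2.imwrite(f"pics/s3.png",cv2.resize(im[150:300,220:420],None,fx=4,fy=4)[:,:,::-1])
E
```

```text
t 2.83 pos [504.3 400.9  87.1] jaw 11.7 j [37. 36. 96. -0. 48. 26.] gap 27.0 F [ 0.9 -0.4 -0. ]
shift m [-0.1686 -0.0835  0.0019] turn -74.58
```

View pics/s3.png

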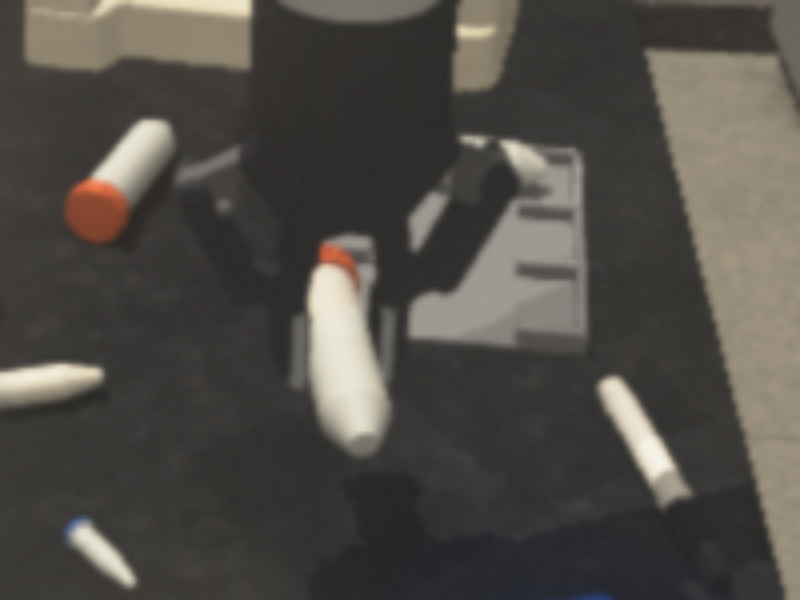

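The tube is held off the table, with the cap pointing away from the side camera. Carrying it to the +60 lane.

>>> play_rows:
  steps:
    - [[-0.02,-0.01,0],-7]
    - [[-0.04,-0.02,0],-14]
    - [[-0.06,-0.03,0],-21]
    - [[-0.08,-0.04,0],-28]
    - [[-0.1,-0.05,0],-35]
    - [[-0.12,-0.06,0],-42]
    - [[-0.14,-0.07,0],-49]
    - [[-0.155,-0.077,0],-56]

```text
time: 3.55
ee_pos: [456.1, 229.6, 81.0]
tcp_rot: [0.19, 0.982, -0.001, -0.001]
wrist_force: [0.7, -0.5, -1.2]
finger_gap: 26.8
```

```bash
python3 g.py 456.8 218.9 60 86.3
```

```text
t 3.55 pos [456.1 229.6  81. ] jaw 68.1 j [ 25.  28. 113.  -0.  39. -43.] gap 26.8 F [ 0.7 -0.5 -1.2]
shift m [-0.0047 -0.0096  0.021 ] turn -18.25
```

>>> play_rows:
  steps:
    - [[-0.0047,-0.0096,0],-7]
    - [[-0.0047,-0.0096,0],-14]
    - [[-0.0047,-0.0096,0],-18.2]
    - [[-0.0047,-0.0096,0.01],-18.2]
    - [[-0.0047,-0.0096,0.021],-18.2]
    - [[-0.0047,-0.0096,0.021],-18.2]

```text
time: 4.05
ee_pos: [456.8, 220.3, 58.3]
tcp_rot: [0.037, 0.999, -0.001, -0.002]
wrist_force: [-0.7, 0.1, -1.6]
finger_gap: 27.1
```

```bash
python3 g.py 456.8 218.9 7 86.3; python3 - <<'E'
from h import *
im=env.get_image("side")
cv2.imwrite(f"pics/s4.png",cv2.resize(im[140:290,220:420],None,fx=4,fy=4)[:,:,::-1])
im=env.get_image("top")
cv2.imwrite(f"pics/t4.png",cv2.resize(im[170:320,220:420],None,fx=4,fy=4)[:,:,::-1])
E
```

```text
t 4.05 pos [456.8 220.3  58.3] jaw 85.8 j [ 24.  31. 113.   0.  36. -61.] gap 27.1 F [-0.7  0.1 -1.6]
shift m [-0.0002 -0.0013  0.0513] turn -0.5
```

View pics/s4.png

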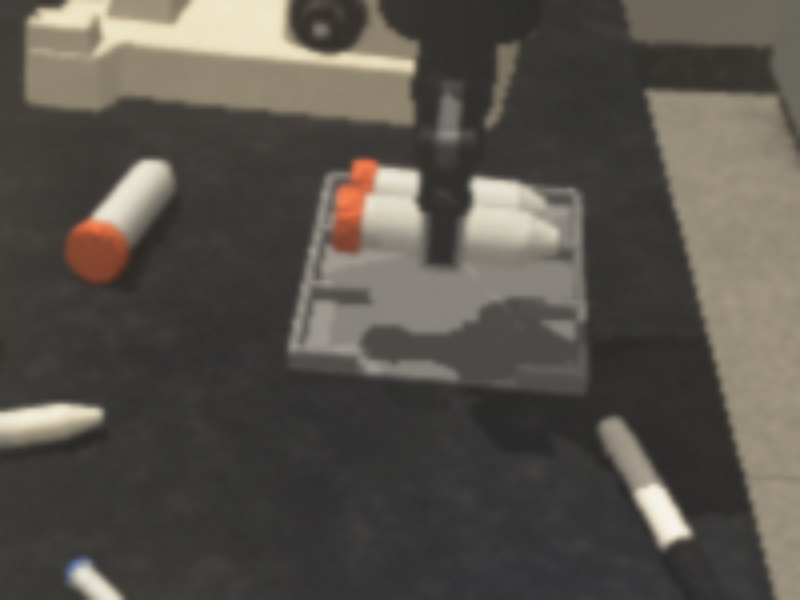

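View pics/t4.png

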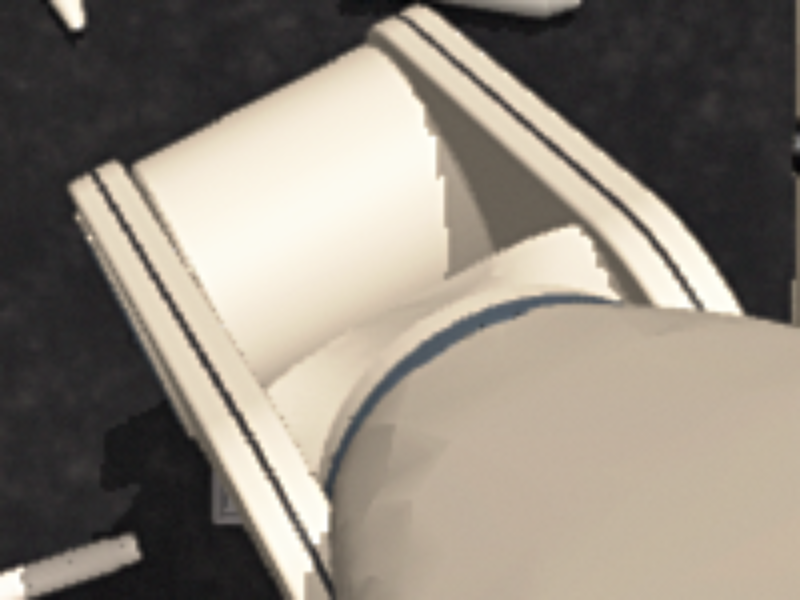

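Side view: the held tube is parallel to the reference, cap towards +x, gripped near its middle. Lowering it.

>>> play_rows:
  steps:
    - [[0,-0.0013,0.02],-0.5]
    - [[0,-0.0013,0.035],-0.5]
    - [[0,-0.0013,0.045],-0.5]
    - [[0,-0.0013,0.05],-0.5]
    - [[0,-0.0013,0.05],-0.5]
    - [[0,-0.0013,0.05],-0.5]

```text
time: 4.65
ee_pos: [458.6, 219.8, 11.0]
tcp_rot: [0.031, 1.0, -0.0, -0.0]
wrist_force: [-0.2, 0.4, -1.0]
finger_gap: 26.8
```

```bash
python3 g.py 456.8 218.9 7 86.3; python3 - <<'E'
from h import *
im=env.get_image("side")
cv2.imwrite(f"pics/s5.png",cv2.resize(im[140:290,220:420],None,fx=4,fy=4)[:,:,::-1])
E
```

```text
t 4.65 pos [458.6 219.8  11. ] jaw 86.4 j [ 24.  36. 114.  -0.  30. -62.] gap 26.8 F [-0.2  0.4 -1. ]
shift m [ 0.0017 -0.001   0.004 ] turn 0.12
```

View pics/s5.png

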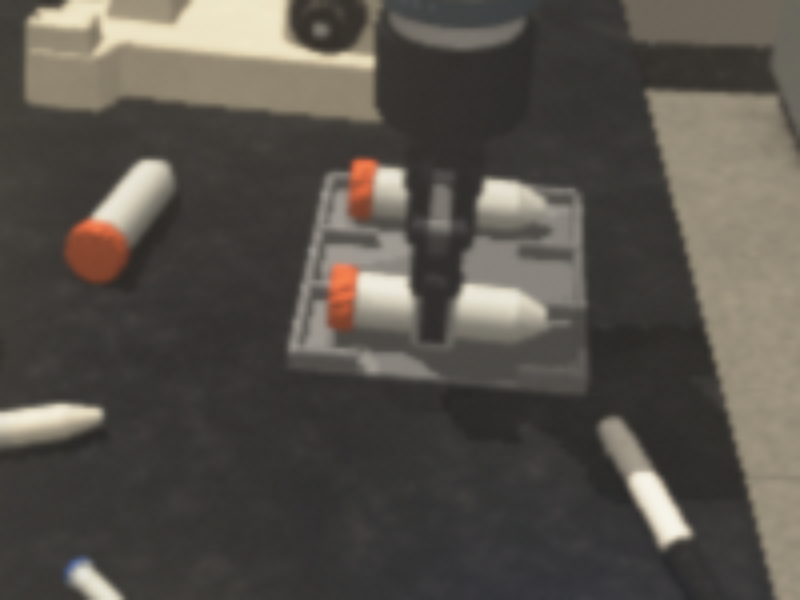

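>>> play_rows:
  steps:
    - [[0,-0.001,0.002],0]
    - [[0,-0.001,0.0035],0]
    - [[0,-0.001,0.0035],0]
    - [[0,-0.001,0.0035],0]

```text
time: 5.03
ee_pos: [458.6, 218.7, 7.6]
tcp_rot: [0.031, 1.0, 0.0, 0.0]
wrist_force: [-0.4, -0.0, 0.3]
finger_gap: 27.0
```

>>> play_rows:
  steps:
    - [[0,0,0],0]
    - [[0,0,0],0]
    - [[0,0,0],0]
    - [[0,0,0],0]
    - [[0,0,0],0]
  grip: 0.0

```text
time: 5.45
ee_pos: [458.5, 218.7, 7.5]
tcp_rot: [0.031, 1.0, 0.0, 0.0]
wrist_force: [-0.3, -0.1, 0.2]
finger_gap: 42.8
```

```bash
python3 g.py 456.8 218.9 107 86.3
```

```text
t 5.45 pos [458.5 218.7   7.5] jaw 86.4 j [ 24.  36. 114.  -0.  30. -62.] gap 42.8 F [-0.3 -0.1  0.2]
shift m [ 0.0017  0.0001 -0.0995] turn 0.12
```

>>> play_rows:
  steps:
    - [[0,0,-0.02],0]
    - [[0,0,-0.05],0]
    - [[0,0,-0.09],0]
    - [[0,0,-0.13],0]
    - [[0,0,-0.13],0]

```text
time: 5.87
ee_pos: [462.3, 220.5, 144.1]
tcp_rot: [0.031, 0.999, 0.002, 0.005]
wrist_force: [0.7, 0.4, 0.7]
finger_gap: 42.7
```

```bash
python3 g.py 639 122 140 -12.8
```

```text
t 5.87 pos [462.3 220.5 144.1] jaw 86.4 j [ 24.  22. 112.  -0.  46. -62.] gap 42.7 F [0.7 0.4 0.7]
shift m [-0.1824 -0.0873  0.0054] turn 99.23
```

>>> play_rows:
  steps:
    - [[-0.03,-0.012,0],7.1]
    - [[-0.06,-0.024,0],14.2]
    - [[-0.09,-0.04,0],21.3]
    - [[-0.12,-0.055,0],28.4]
    - [[-0.14,-0.065,0],35.5]
    - [[-0.16,-0.075,0],42.6]
    - [[-0.18,-0.087,0],49.7]
    - [[-0.182,-0.087,0],56.8]
  grip: 0.6

```text
time: 6.53
ee_pos: [637.9, 118.3, 137.5]
tcp_rot: [0.506, 0.862, 0.001, 0.001]
wrist_force: [0.7, -0.1, 0.2]
finger_gap: 68.2
```

```bash
python3 g.py 639 122 120 -12.8
```

```text
t 6.53 pos [637.9 118.3 137.5] jaw 29.2 j [  9.  32.  94.  -0.  54. -20.] gap 68.2 F [ 0.7 -0.1  0.2]
shift m [0.0027 0.0027 0.0175] turn 41.96
```

>>> play_rows:
  steps:
    - [[0.0027,0.0027,0.0175],7]
    - [[0.0027,0.0027,0.0175],14]
    - [[0.0027,0.0027,0.0175],21]
    - [[0.0027,0.0027,0.0175],28]
    - [[0.0027,0.0027,0.0175],35]
    - [[0.0027,0.0027,0.0175],42]
    - [[0.0027,0.0027,0.0175],42]
    - [[0.0027,0.0027,0.0175],42]

```text
time: 7.2
ee_pos: [635.5, 124.2, 119.8]
tcp_rot: [0.778, 0.628, -0.0, -0.0]
wrist_force: [0.5, 0.1, 0.6]
finger_gap: 68.5
```

```bash
python3 g.py 639 122 3 -12.8; python3 - <<'E'
from h import *
im=env.get_image("side")
cv2.imwrite(f"pics/s6.png",cv2.resize(im[120:270,180:380],None,fx=4,fy=4)[:,:,::-1])
im=env.get_image("top")
cv2.imwrite(f"pics/t6.png",im[:,:,::-1])
E
```

```text
t 7.2 pos [635.5 124.2 119.8] jaw -12.2 j [10. 34. 94. -0. 52. 22.] gap 68.5 F [0.5 0.1 0.6]
shift m [-0.0014  0.0039  0.1168] turn 0.64
```

View pics/s6.png

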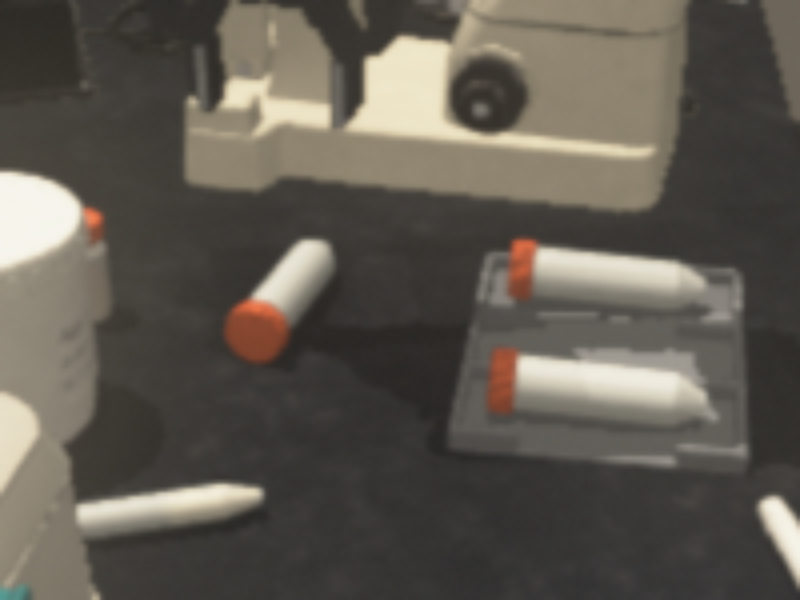

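View pics/t6.png

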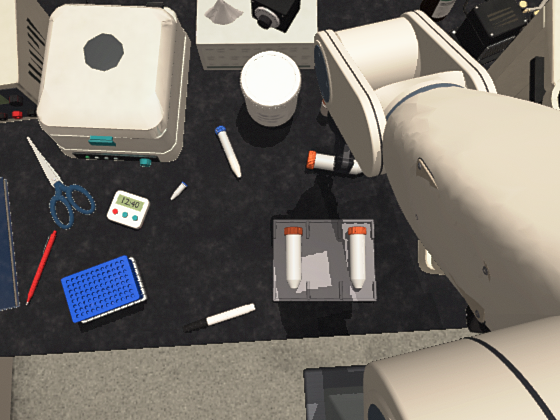

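```bash
python3 - <<'E'
from h import *
r=tri((522,380),(425,25)); print(r[0],r[1])
r=tri((500,270),(340,55)); print(r[0],r[1])
E
```

```text
[271.51378387 -21.74546678 356.91435205] [1267103.93433536]
[417.79881944 -49.84489347 283.06949821] [2.28571016e+08]
```

```bash
python3 - <<'E'
from h import *
cv2.imwrite(f"pics/s7.png",env.get_image("side")[:,:,::-1])
E
```

```text
(no output)
```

View pics/s7.png

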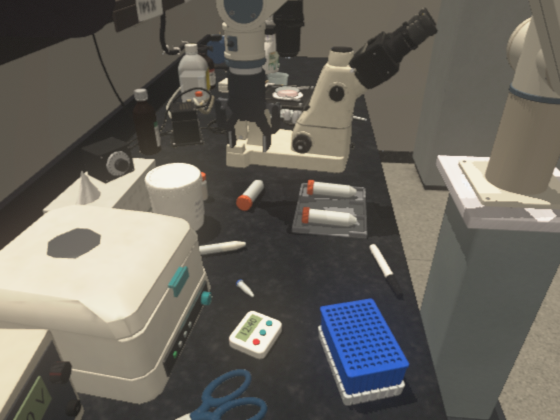

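```bash
python3 - <<'E'
from h import *
s=env.read_state(); j=s['joints']; p=s['ee_pos']
D=[(188.58,595.34,230.62,.423775,1.630604),(p[0],p[1],p[2],j[1],j[2])]
d=np.radians
for x,y,z,a,b in[(502.4,399.5,3.2,43,96),(456.1,229.6,81,28,113),(462.3,220.5,144.1,22,112),(458.6,219.8,11,36,114),(504.3,400.9,87.1,36,96),(637.9,118.3,137.5,32,94)]: D.append((x,y,z,d(a),d(b)))
for off in (0,):
  A=[];B=[];w=[]
  for i,(x,y,z,a,b) in enumerate(D):
    k=10 if i<2 else 1
    A.append(k*np.array([np.sin(a),np.sin(a+b),1,0])); B.append(k*np.hypot(x,y))
    A.append(k*np.array([np.cos(a),np.cos(a+b),0,1])); B.append(k*z)
  r=np.linalg.lstsq(np.array(A),np.array(B),rcond=None); print(r[0], (np.array(A)@r[0]-B).round(1))
print(j, np.degrees(np.arctan2(p[1],p[0])))
E
```

```text
[481.09285895 478.16232141   3.07620849  14.60480362] [ -2.6   2.   -2.1   2.7   3.    2.4  19.2 -13.2  15.1 -15.6  16.4 -21.3
  -3.   -3.2  -3.9   4. ]
[ 1.74600744e-01  5.89621068e-01  1.64422347e+00 -1.13246243e-05
  9.07843621e-01  3.87877232e-01] 11.056472816767092
```

Side view: the wrist is beside the microscope. The eyepiece tip triangulates to about (271,−22,357), and the elbow stays above roughly 470 mm there, so descending is clear. I'll do it in modest steps.

>>> play_rows:
  steps:
    - [[-0.0014,0.0035,0.02],0.6]
    - [[-0.0014,0.0035,0.04],0.6]
    - [[-0.0014,0.0035,0.06],0.6]
    - [[-0.0014,0.0035,0.07],0.6]
    - [[-0.0014,0.0035,0.07],0.6]

```text
time: 7.77
ee_pos: [637.0, 121.8, 47.4]
tcp_rot: [0.782, 0.623, -0.002, -0.001]
wrist_force: [-0.7, -0.3, 0.2]
finger_gap: 68.4
```

```bash
python3 g.py 639 122 3 -12.8; python3 - <<'E'
from h import *
im=env.get_image("side")
cv2.imwrite(f"pics/s8.png",cv2.resize(im[100:250,180:380],None,fx=4,fy=4)[:,:,::-1])
E
```

```text
t 7.77 pos [637.  121.8  47.4] jaw -12.9 j [10. 40. 95. -0. 45. 23.] gap 68.4 F [-0.7 -0.3  0.2]
shift m [0.0008 0.0021 0.0444] turn -0.11
```

View pics/s8.png

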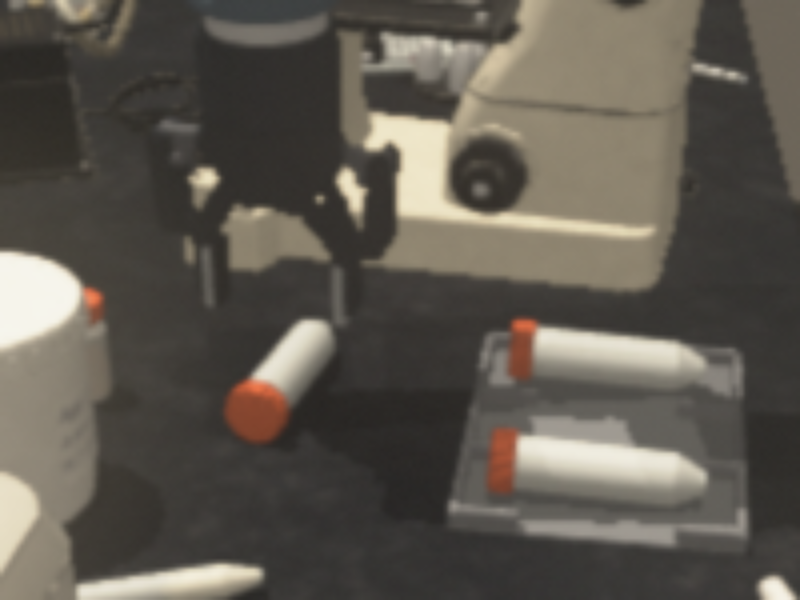

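>>> play_rows:
  steps:
    - [[0.0008,0.0015,0.015],0]
    - [[0.0008,0.0015,0.03],0]
    - [[0.0008,0.0015,0.04],0]
    - [[0.0008,0.0015,0.044],0]
    - [[0.0008,0.0015,0.044],0]
    - [[0.0008,0.0015,0.044],0]

```text
time: 8.32
ee_pos: [640.3, 122.5, 5.6]
tcp_rot: [0.782, 0.623, -0.0, -0.0]
wrist_force: [0.5, 0.2, 0.4]
finger_gap: 68.2
```

```bash
python3 g.py 639 122 3 -12.8; python3 - <<'E'
from h import *
im=env.get_image("side")
cv2.imwrite(f"pics/s9.png",cv2.resize(im[100:250,180:380],None,fx=4,fy=4)[:,:,::-1])
E
```

```text
t 8.32 pos [640.3 122.5   5.6] jaw -13.0 j [10. 44. 95. -0. 42. 23.] gap 68.2 F [0.5 0.2 0.4]
shift m [-0.0008 -0.0011  0.0026] turn -0.17
```

View pics/s9.png

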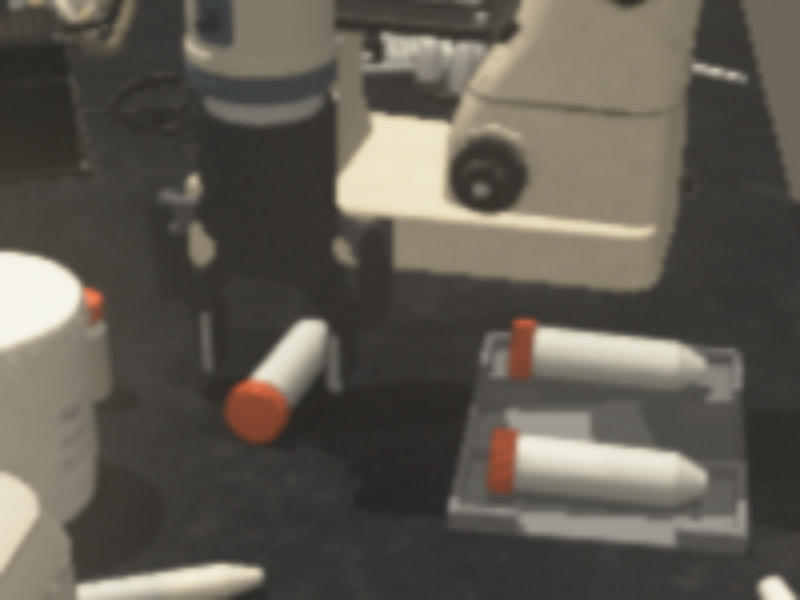

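The tube sits between the fingers at zoom x≈207 and 334. Closing.

>>> play_rows:
  steps:
    - [[-0.0008,-0.001,0.0026],0]
    - [[-0.0008,-0.001,0.0026],0]
    - [[-0.0008,-0.001,0.0026],0]
    - [[-0.0008,-0.001,0.0026],0]
    - [[-0.0008,-0.001,0.0026],0]
    - [[-0.0008,-0.001,0.0026],0]
    - [[-0.0008,-0.001,0.0026],0]
    - [[-0.0008,-0.001,0.0026],0]
  grip: -1
  force: 30

```text
time: 9.03
ee_pos: [639.5, 122.0, 3.6]
tcp_rot: [0.782, 0.623, 0.0, 0.0]
wrist_force: [-0.7, -0.3, 3.9]
finger_gap: 27.2
```

>>> play_rows:
  steps:
    - [[0,0,-0.01],0]
    - [[0,0,-0.03],0]
    - [[0,0,-0.06],0]
    - [[0,0,-0.09],0]
    - [[0,0,-0.1],0]
    - [[0,0,-0.1],0]

```text
time: 9.53
ee_pos: [641.5, 122.4, 107.1]
tcp_rot: [0.782, 0.623, 0.003, 0.001]
wrist_force: [0.9, 0.7, -0.5]
finger_gap: 26.8
```

```bash
python3 g.py 453 159 95 -93.7; python3 - <<'E'
from h import *
im=env.get_image("side")
cv2.imwrite(f"pics/s10.png",cv2.resize(im[80:230,180:380],None,fx=4,fy=4)[:,:,::-1])
E
```

```text
t 9.53 pos [641.5 122.4 107.1] jaw -13.0 j [10. 35. 94.  0. 51. 23.] gap 26.8 F [ 0.9  0.7 -0.5]
shift m [-0.0067 -0.192   0.011 ] turn 80.73
```

View pics/s10.png

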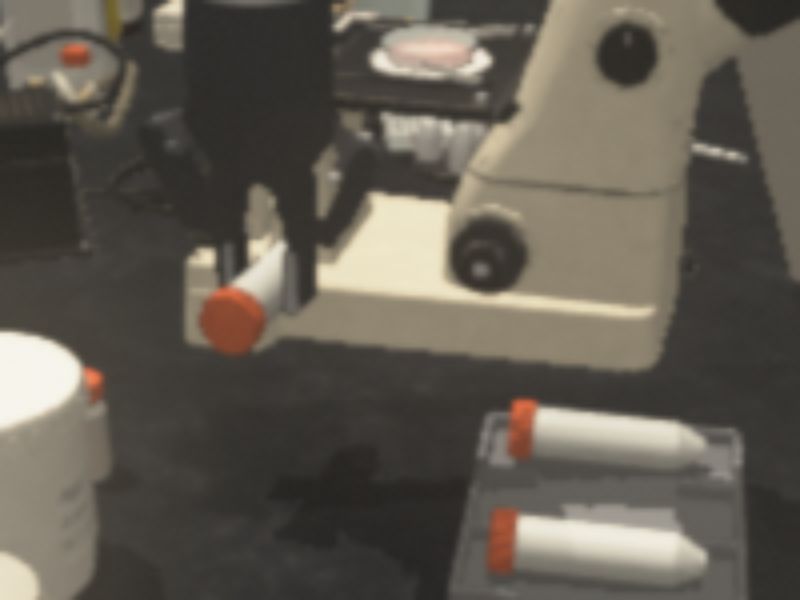

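Tube b is held and lifted. Carrying it to the middle lane.

>>> play_rows:
  steps:
    - [[-0.001,-0.024,0],7]
    - [[-0.002,-0.048,0],14]
    - [[-0.003,-0.072,0],21]
    - [[-0.004,-0.096,0],28]
    - [[-0.005,-0.12,0],35]
    - [[-0.006,-0.144,0],42]
    - [[-0.0067,-0.168,0],49]
    - [[-0.0067,-0.187,0],56]

```text
time: 10.25
ee_pos: [452.1, 157.0, 101.6]
tcp_rot: [0.984, 0.18, -0.002, 0.0]
wrist_force: [-0.4, 0.9, 0.4]
finger_gap: 26.8
```

```bash
python3 g.py 453 159 75 -93.7
```

```text
t 10.25 pos [452.1 157.  101.6] jaw -69.3 j [ 18.  24. 116.   0.  40.  87.] gap 26.8 F [-0.4  0.9  0.4]
shift m [ 0.0017 -0.0016  0.0266] turn 24.38
```

>>> play_rows:
  steps:
    - [[0,0,0],7]
    - [[0,0,0],14]
    - [[0,0,0.005],21]
    - [[0,0,0.015],24.4]
    - [[0,0,0.026],24.4]
    - [[0,0,0.026],24.4]
    - [[0,0,0.026],24.4]

```text
time: 10.83
ee_pos: [454.2, 157.0, 75.9]
tcp_rot: [1.0, -0.028, -0.002, 0.001]
wrist_force: [0.1, 0.5, -1.0]
finger_gap: 26.9
```

```bash
python3 g.py 453 159 8 -93.7; python3 - <<'E'
from h import *
im=env.get_image("side")
cv2.imwrite(f"pics/s11.png",cv2.resize(im[120:270,220:420],None,fx=4,fy=4)[:,:,::-1])
E
```

```text
t 10.83 pos [454.2 157.   75.9] jaw -93.3 j [ 18.  27. 117.  -0.  37. 111.] gap 26.9 F [ 0.1  0.5 -1. ]
shift m [-0.0011 -0.002   0.0679] turn 0.44
```

View pics/s11.png

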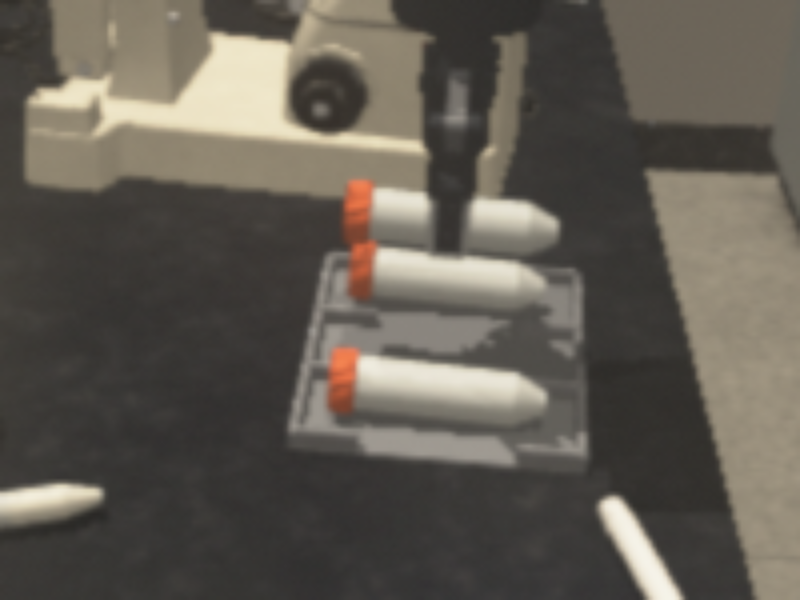

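Side view: the held tube is parallel, cap at +x, above the middle lane. Lowering gradually.

>>> play_rows:
  steps:
    - [[-0.001,-0.002,0.015],0.4]
    - [[-0.001,-0.002,0.03],0.4]
    - [[-0.001,-0.002,0.042],0.4]
    - [[-0.001,-0.002,0.052],0.4]
    - [[-0.001,-0.002,0.06],0.4]
    - [[-0.001,-0.002,0.065],0.4]
    - [[-0.001,-0.002,0.065],0.4]

```text
time: 11.47
ee_pos: [454.3, 159.3, 11.6]
tcp_rot: [0.999, -0.033, -0.001, 0.0]
wrist_force: [-0.7, -0.6, -0.4]
finger_gap: 26.6
```

```bash
python3 g.py 453 159 7.5 -93.7; python3 - <<'E'
from h import *
im=env.get_image("side")
cv2.imwrite(f"pics/s12.png",cv2.resize(im[120:270,220:420],None,fx=4,fy=4)[:,:,::-1])
E
```

```text
t 11.47 pos [454.3 159.3  11.6] jaw -93.8 j [ 18.  35. 117.  -0.  28. 112.] gap 26.6 F [-0.7 -0.6 -0.4]
shift m [-0.0013  0.0004  0.0041] turn -0.06
```

View pics/s12.png

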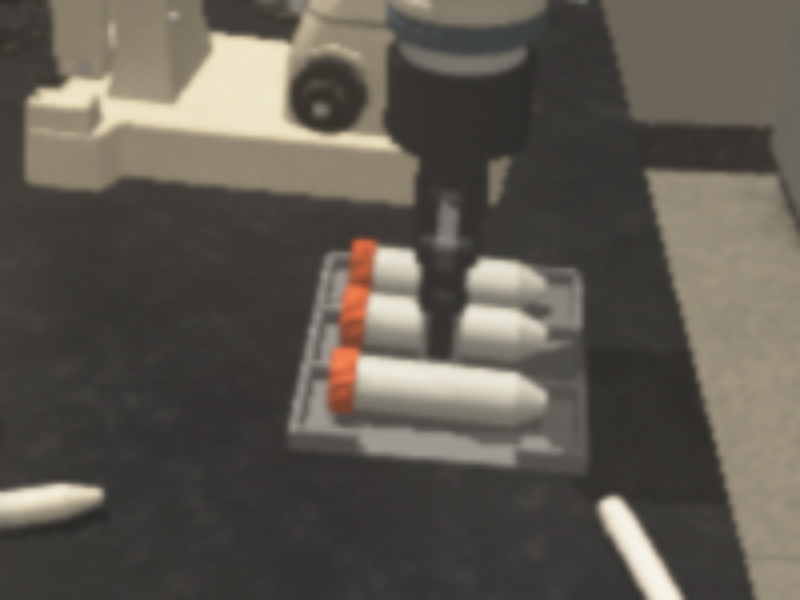

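>>> play_rows:
  steps:
    - [[0,0,0.002],0]
    - [[0,0,0.0037],0]
    - [[0,0,0.0037],0]
    - [[0,0,0.0037],0]

```text
time: 11.85
ee_pos: [454.8, 159.5, 8.8]
tcp_rot: [0.999, -0.033, 0.0, -0.0]
wrist_force: [-0.2, 0.7, -0.4]
finger_gap: 26.9
```

>>> play_rows:
  steps:
    - [[0,0,0],0]
    - [[0,0,0],0]
    - [[0,0,0],0]
    - [[0,0,0],0]
    - [[0,0,0],0]
    - [[0,0,0],0]
  grip: -0.1

```text
time: 12.35
ee_pos: [454.7, 159.5, 8.6]
tcp_rot: [0.999, -0.033, -0.0, 0.0]
wrist_force: [-0.5, -0.5, -0.0]
finger_gap: 38.8
```

>>> play_rows:
  steps:
    - [[0,0,-0.01],0]
    - [[0,0,-0.03],0]
    - [[0,0,-0.06],0]
    - [[0,0,-0.1],0]
    - [[0,0,-0.14],0]
    - [[0,0,-0.16],0]
    - [[0,0,-0.16],0]

```text
time: 12.93
ee_pos: [457.5, 160.4, 174.0]
tcp_rot: [0.999, -0.033, 0.004, -0.002]
wrist_force: [0.7, 1.0, 0.4]
finger_gap: 38.4
```

```bash
python3 g.py 350 430 190 -80
```

```text
t 12.93 pos [457.5 160.4 174. ] jaw -93.8 j [ 18.  17. 114.   0.  49. 112.] gap 38.4 F [0.7 1.  0.4]
shift m [-0.1249 -0.262  -0.0162] turn -13.77
```

>>> play_rows:
  steps:
    - [[-0.015,-0.035,-0.016],0]
    - [[-0.03,-0.07,-0.016],0]
    - [[-0.045,-0.105,-0.016],0]
    - [[-0.06,-0.14,-0.016],0]
    - [[-0.08,-0.175,-0.016],0]
    - [[-0.1,-0.21,-0.016],0]
    - [[-0.12,-0.245,-0.016],0]
    - [[-0.12,-0.262,-0.016],0]

```text
time: 13.6
ee_pos: [348.9, 431.8, 184.3]
tcp_rot: [1.0, -0.031, -0.001, -0.0]
wrist_force: [0.2, -0.6, -0.4]
finger_gap: 38.1
```

```bash
python3 - <<'E'
from h import *
s=env.read_state(); print(s['time'],s['ee_pos'],s['qd'].round(3))
c=np.array([453.3,159.1]); a=np.radians(-3.65); R=np.array([[np.cos(a),np.sin(a)],[-np.sin(a),np.cos(a)]])
for n in("top","side"):
    im=env.get_image(n); cv2.imwrite(f"pics/{n}9.png",im[:,:,::-1])
    h=cv2.cvtColor(im,cv2.COLOR_RGB2HSV)
    o=(h[...,0]<15)&(h[...,1]>150)&(h[...,2]>120); w=(h[...,1]<60)&(h[...,2]>200)
    M=o|w
    for i,sx,cc,B in blobs(M,200):
        if (B&o).sum()<20 or sx[4]>3000: continue
        ys,xs=np.nonzero(B); W=np.array([ray(n,p,21)[:2] for p in zip(xs,ys)])
        k=np.array([ray(n,(x,y),21)[:2] for y,x in zip(*np.nonzero(B&o))]).mean(0)
        q=(W-c)@R.T; print(n,cc.round(),'tray mid',((q.max(0)+q.min(0))/2).round(1),'size',np.ptp(q,0).round(),'cap',(R@(k-c)).round(1))
E
```

```text
13.6 [348.85002004 431.80491836 184.33521242] [ 0.169  0.226 -0.357 -0.031  0.136  0.152]
top [324. 254.] tray mid [4.8 2.2] size [111.  30.] cap [54.4  1.7]
top [358. 254.] tray mid [  4.9 -60.3] size [111.  32.] cap [ 54.6 -60.5]
top [ 41. 265.] tray mid [-12.1 522.9] size [131.  41.] cap [-12.1 523.3]
side [307. 200.] tray mid [51.2 -4.5] size [ 14. 181.] cap [50.5 -1.5]
side [257. 333.] tray mid [ 91.4 380.3] size [70. 76.] cap [ 87.  400.2]
```

View pics/top9.png

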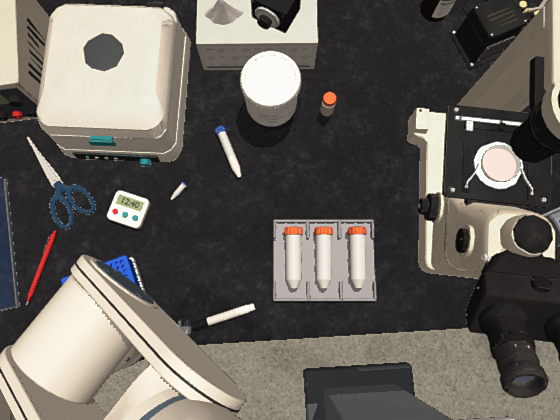

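View pics/side9.png

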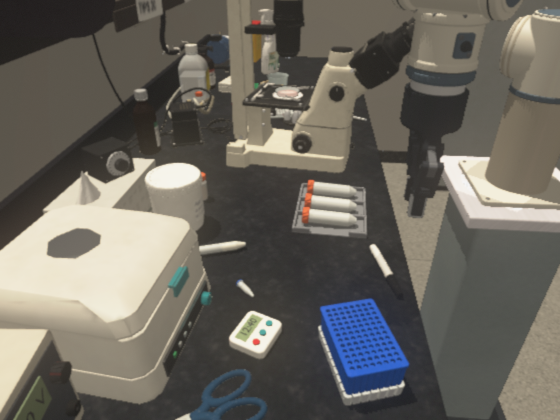

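```bash
python3 - <<'E'
from h import *
c=np.array([453.3,159.1]); a=np.radians(-3.65); R=np.array([[np.cos(a),np.sin(a)],[-np.sin(a),np.cos(a)]])
for f in('top0','top9'):
    h=cv2.cvtColor(cv2.imread(f"pics/{f}.png"),cv2.COLOR_BGR2HSV)
    o=(h[...,0]<15)&(h[...,1]>150)&(h[...,2]>120); w=(h[...,1]<60)&(h[...,2]>200)
    for x0 in(280,311,345):
        M=np.zeros_like(o); M[224:296,x0:x0+27]=(o|w)[224:296,x0:x0+27]
        if (M&o).sum()<20: continue
        def T(m): return np.array([R@(ray('top',(x,y),21)[:2]-c) for y,x in zip(*np.nonzero(m))])
        q=T(M); k=T(M&o); cn=q[q[:,0]<0]
        print(f,x0,'mid x',((q[:,0].max()+q[:,0].min())/2).round(1),'y mean',q[:,1].mean().round(1),'len',np.ptp(q[:,0]).round(),'cap',k.mean(0).round(1),'cone half y',cn[:,1].mean().round(1))
s=env.read_state(); print(s['qd'].round(3),s['time'])
E
```

```text
top0 345 mid x 4.9 y mean -62.0 len 111.0 cap [ 54.6 -60.5] cone half y -62.0
top9 280 mid x 4.6 y mean 57.4 len 111.0 cap [54.2 58.5] cone half y 56.9
top9 311 mid x 4.8 y mean 0.6 len 111.0 cap [54.4  1.7] cone half y 0.7
top9 345 mid x 4.9 y mean -62.2 len 111.0 cap [ 54.6 -60.5] cone half y -62.0
[-0.052 -0.019  0.051 -0.013  0.006 -0.028] 13.7
```

All three tubes are in their lanes within tolerance, the reference tube hasn't moved, and the arm is clear. Handing in.

>>> play_rows:
  steps:
    - [[0,0,0],0]
    - [[0,0,0],0]
    - [[0,0,0],0]
    - [[0,0,0],0]

```text
time: 14.03
ee_pos: [352.5, 427.6, 184.6]
tcp_rot: [0.999, -0.034, -0.0, 0.0]
wrist_force: [0.4, 0.2, 0.2]
finger_gap: 38.2
```

```bash
python3 -c "
from cell import env
print(env.hand_in())"
```

```text
the job is handed in; nothing more can be done
None
```

Both loose tubes are in the tray, one in the +60 lane and one in the middle lane, lying flat with their caps at the +x end. I then moved the gripper well clear and handed the job in at about 14 s.

All positions below come from the final top picture, in the tray frame.

| Tube | Centre x, y (mm) | Cap x, y (mm) |
|---|---|---|
| +60 lane | 5, 57 | 54, 58.5 |
| Middle lane | 5, 1 | 54, 2 |
| Already in tray | 5, −62 | 55, −60.5 |

- **Tolerances:** both placed tubes are within the limits for x and y. I did not measure their heights at the end. In the side picture both lie flat, level with the tube already there.
- **Tube already in the tray:** it reads within 0.2 mm of its first picture.
- **Forces:** the largest wrist force I read was about 8 N, when the fingers closed on the first tube.
- **Checks that failed or disagreed:**
  - My first automatic measurement of the final picture missed the +60 tube. I measured it again with a cropped mask.
  - The side view could not measure the tubes separately because they merged into one shape, so the final numbers rest on the top view.
  - Early on, the side view put points cast onto a single plane up to about 20 mm off in y from the top view. I put this down to the height I had assumed. Using both views together gave tray corners within about 2 mm of the top view.

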